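# Gearbox inspection: shut the filler, free the cover, hold it open

### The arm

A 6-joint arm with a two-finger parallel gripper is mounted at the origin on the work surface. World frame = base frame: x ahead of the robot, y to its left, z up, the work surface at z = 0. Lengths are in mm, angles in rad, forces in N, time in s.
With the tool pointing down it reaches from about 400 to 925 mm from the base axis. Payload 3.4 kg.
Tool frame: the origin (TCP) lies at the very end of the fingers, on their centre line; the grasp point (between the pads) lies 19 mm behind it; z points along the fingers, y is the line along which they close (so a half turn about z gives the same grasp; the last joint's range is limited). The gripper opens to 85 mm and grips with 20 to 120 N. Pads are 22 mm wide; open, the fingers measure 114 mm over their backs; the gripper's body (76 mm by 85 mm) begins 54 mm behind the grasp point. The pads swing forward as they close: fully open they stand 13 mm farther back than shut.
Start: joints at [-1.337, 0.307, 1.506, -0, 1.328, -0.073], TCP at [174.179, -547.99, 231.305] pointing down, gripper open.
Joint ranges: [-3.12, 3.12], [-1.05, 2.28], [0.14, 2.33], [-1.42, 4.57], [0.1, 2.73], [-2.68, 2.68]. Speed limits (rad/s): [2.57, 2.57, 3.14, 3.14, 3.14, 3.14].

### API

Orientations are given as [roll, pitch, yaw] about the fixed x, y, z axes, in that order (R = Rz(yaw) Ry(pitch) Rx(roll)).
In Python, from workcell import ctrl gives the robot as it stands.
- The arm moves only by the tool servo_tool, never from a script. Its argument "series" is text: rows parted by semicolons, each of 7 numbers parted by spaces: the shift along the tool's x, y, z in m, then the turn, a rotation vector about the tool's x, y, z in rad, then the opening, from 0 (shut) to 1 (fully open). In form: tx ty tz rx ry rz gripper; .... A call has 1 to 10 rows; each row is the pose to reach, as a shift and turn from the pose commanded when the call began, along the tool's axes at that moment; what a row does not reach only later rows make up. A row lasts 1/12 s, in which the tool goes at most 41.7 mm and 7.16 degrees, less where a joint would pass 70% of its speed; a pose out of reach is approached as far as the arm can. A call with a gripper value outside its range is refused whole. The fingers move at their own pace and stop on an object; the grip force is fixed at half the most. Time passes only in rows, so rows that repeat a pose let the fingers close. It gives the time, the measured TCP pose, the force, the opening and the grip force at its end, in the units of the state.
- ctrl.state(): the state, without advancing time (a new reading comes with each control period).
- ctrl.capture(name): name is "scene" or "top" or "wrist"; returns (picture, depth): 384x512x3 uint8, red, green, blue; 384x512 float32, mm along the optical axis (not along the pixel's ray), 0 where there is no reading.
- ctrl.camera_info(name): a dict with "mtx" (3x3 intrinsics, pixels), "view" (4x4, takes a point from world to camera coordinates). Camera axes: x right, y up, looking along -z (the intrinsics and any distortion apply to the point x, -y, -z); pixel columns grow to the right and rows downward; lengths in mm; the calibration is good to about 2 mm. A picture is of the moment at which its call begins: read the wrist's pose just before it. camera_info takes no time and is no camera call; for the wrist camera it gives the pose at the moment of the call.
- ctrl.finish_job(): hands the job in; it is judged then, once.
The state is a dict: "time": time; "qpos": joint angles; "dq": joint speeds; "joint_torque": joint torques, N m; "eef_pos": TCP position; "ee_rot": TCP orientation; "ft_force": force on the tool from outside, world axes, zero at the start; "ft_torque": the same for the moment, N m; "finger_gap": finger opening in mm; "grip_force": force on a finger pad.
Only numpy, scipy, OpenCV 4.12 (cv2) and the standard library are available. Lean on these libraries where they do the work, as an engineer would, in place of code of your own. Each camera call takes 0.05 s, during which the arm holds its last target. There are 200 camera calls.

### The job

Get the gearbox ready for a look at its gears: first press the orange dust flap of the oil filler down until its catch snaps and holds it shut, then tug the gearbox cover upward by its yellow handle to learn whether it is caught. Only after that tug, if it is caught, push the red release slide along to the end of its travel to free it; then raise the cover at least 45 degrees and finish holding it open with the gripper, because it falls shut when let go. Leave the loose tools and parts around the gearbox where they are.

Things in the scene. Friction and masses are not known exactly. Their poses are not given: they have to be found in the camera images.
- housing: the gearbox housing: black box 200 (x) x 200 (y) x 120 mm high, fixed to the bench; origin at the centre of its underside, -x is its front (robot side), z up. The front 40 mm strip of its top is the deck with the red release slide. The oil filler block stands at its +y or -y side, the pedestal at the other; both are fixed and share its yaw
- cover: the gearbox cover: aluminium plate 142 x 180 x 8 mm on the housing's top (top face at 128 mm when shut), 0.3 to 0.5 kg, hinged along its far edge; opens upward like a lid, falls shut by its weight. Origin on the hinge axis (along y), at (90, 0, 122) mm in the housing frame; axes as the housing's when shut, turning with the cover. Yellow bar handle near its front edge
- cover_handle (a point): middle of the yellow handle bar (12 mm thick, 90 mm long, 31 mm clear above the plate); (-35, 0, 165) mm in the housing frame when shut, that is (-125, 0, 43) mm in the cover frame. The bar lies along the housing's y and can turn between fingers that pinch it from above, fore and aft (along the housing's x)
- cover_hinge (a joint): opening angle of the cover (rad): 0 shut, stop at 1.3. Inside the housing a hidden catch may or may not hold the cover; nothing outside shows which. If caught, the cover lifts only about 0.024 rad (3 mm at the handle) and then stops dead; if free, it just comes up (2 to 3 N at the handle)
- release_top (a point): top centre of the red release slide, a thumb piece 26 (x) x 14 (y) x 22 mm high on the housing's front deck; when home at (-80, 50, 145) mm in the housing frame (its foot at 123 mm, the deck at 120 mm)
- release (a joint): travel of the release slide (m) along the housing's +y: 0 home, 0.024 end stop. It starts home, moves stiffly (2 to 5 N) and stays where it is left. Pushing it all the way (beyond 0.018) with the cover down and not pulled on throws the hidden catch out, if it was in, for good
- filler: the oil filler block: grey, 110 (x) x 90 (y) x 120 mm high, fixed, a brass neck in its top; origin at the centre of its underside, at (0, +148) or (0, -148) mm in the housing frame, same yaw
- flap (a joint): opening angle of the orange dust flap (rad): 0 shut, stop at 1.4. It stays where it is left (stiff hinge). Moving down it meets a spring catch at about 0.14 rad, must be pressed past it (about 6 N at the front edge, more nearer the hinge) and is then held at 0 to 0.03
- flap_tip (a point): middle of the flap's front edge, on its top face. The flap is a plate 94 (x) x 76 (y) x 6 mm; this point is 92 mm from the hinge axis and 6 mm above the plate's underside; when shut it is at (-44, 0, 126) mm in the filler frame
- flap_hinge (a point): middle of the flap's hinge axis, which runs along the filler's y at its far (+x) edge, (48, 0, 120) mm in the filler frame
- pedestal: black block with an aluminium top, 110 x 90 x 120 mm high, fixed, on the other side of the housing from the filler; origin at the centre of its underside
- bearing: loose steel ring, outer diameter 60, 16 mm high, lying on the pedestal; leave alone; origin at the centre of its underside
- mallet: loose mallet 300 mm long lying on the bench at the left (+y); leave alone
- wrench: loose steel wrench 220 mm long lying at the right (-y); leave alone
- red_plate: loose red plate 140 x 110 x 16 mm with four holes, near right; leave alone; origin at the centre of its underside
- oil_bottle: loose yellow bottle, diameter 60, 150 mm tall, standing at the far left; leave alone; origin at the centre of its underside
- pinion: loose stepped steel pinion, diameter 56, 45 mm tall, standing at the far right; leave alone; origin at the centre of its underside

How it is judged:
By the outcome, as a careful person would: the job done as asked, in the order asked, and still so for the second after the job is handed in, while the arm keeps its last pose, push and grip.
It also fails if it takes over 67 s, if anything falls off the work surface, if the arm or the gripper's body presses on something with over 40 N, if the wrist force passes 120 N, or if a joint passes its speed limit or range.

## Working session

There is one attempt and no reset: what is moved stays moved. The work goes in short steps, Python scripts to look and compute and a tool call to move; the robot and the scene stay as the last step left them, time stands still between calls to the robot, and variables do not carry over. Pictures are saved under pics/ and viewed, at most 10 in all, crops included, and the job is handed in when it is done.

Besides the shell and the picture viewer there is one more tool, called after "Emit:" in YAML: its name, and indented under it one key for each argument. servo_tool: Moves the arm, as the interface text tells. Its arguments: {"type":"object","properties":{"series":{"type":"string"}},"required":["series"]}

```bash
mkdir -p pics; ls; cat > h.py <<'E'
import numpy as np, cv2
from workcell import ctrl
def cap(n):
    p,d=ctrl.capture(n); i=ctrl.camera_info(n); return p,d,np.array(i['mtx']),np.array(i['view'])
def pts(d,K,V):
    v,u=np.indices(d.shape); z=d.astype(float)
    P=np.stack([(u-K[0,2])/K[0,0]*z,-(v-K[1,2])/K[1,1]*z,-z,np.ones_like(z)],-1)
    return (P@np.linalg.inv(V).T)[...,:3]
E
python3 - <<'E'
from h import *
for n in ['scene','top']:
    p,d,K,V=cap(n); cv2.imwrite(f'pics/{n}0.png',p[...,::-1]); np.savez(f'{n}0.npz',p=p,d=d,K=K,V=V)
    print(n,K.round(1).tolist(),np.linalg.inv(V).round(2).tolist(), ctrl.camera_info(n).keys())
print(ctrl.state())
E
```

```text
pics
scene [[455.8, 0.0, 250.1], [0.0, 455.8, 205.0], [0.0, 0.0, 1.0]] [[0.46, -0.73, 0.5, 1179.82], [0.89, 0.38, -0.27, -372.9], [0.0, 0.57, 0.82, 1218.5], [0.0, 0.0, 0.0, 1.0]] dict_keys(['mtx', 'view'])
top [[443.7, 0.0, 253.7], [0.0, 443.7, 190.4], [0.0, 0.0, 1.0]] [[0.03, 0.99, -0.13, 339.52], [-1.0, 0.03, -0.02, -16.84], [-0.02, 0.13, 0.99, 1386.6], [0.0, 0.0, 0.0, 1.0]] dict_keys(['mtx', 'view'])
{'time': 0.1, 'qpos': array([-1.33649828e+00,  3.07490527e-01,  1.50751151e+00,  3.32809077e-05,
        1.32838051e+00, -7.35234148e-02]), 'dq': array([ 0.00130445, -0.00063041, -0.00438813,  0.00089272,  0.00114403,
       -0.00066695]), 'joint_torque': array([ 1.96654278e-04, -4.58527994e+01, -2.52607441e+01, -3.53090563e-04,
        5.60076413e-03, -4.70427409e-06]), 'eef_pos': array([ 174.05089999, -547.39515934,  230.48931218]), 'ee_rot': array([-3.13980996e+00, -1.63687175e-04,  3.07813302e-01]), 'ft_force': array([ 0.05990477, -0.53103762,  0.62869651]), 'ft_torque': array([ 0.02380244, -0.05498051,  0.03851575]), 'grip_force': 0.0, 'finger_gap': 85.43305866605616}
```

View pics/scene0.png

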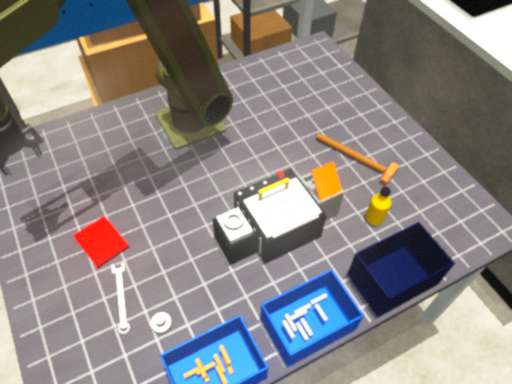

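View pics/top0.png

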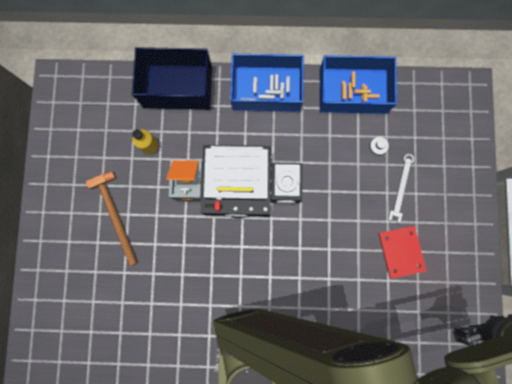

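The scene view shows the filler on the +y side with its orange flap standing open at about (327,180), the yellow handle at (273,188) and the red slide at (282,175). In the top view the handle is at (235,189), the slide at (218,205) and the flap at (183,170). Next I'll measure these from both views.

```bash
cat > m.py <<'E'
from h import *
from scipy.optimize import least_squares
R={}
boxes={'scene':dict(handle=(250,170,300,205),slide=(272,166,292,184),flap=(305,155,350,205)),
       'top':dict(handle=(210,180,262,196),slide=(208,197,228,213),flap=(160,155,203,185))}
hs=dict(handle=(22,34),slide=(-8,6),flap=(7,20))
def ray(K,V,uv):
    C=np.linalg.inv(V); r=np.array([(uv[0]-K[0,2])/K[0,0],-(uv[1]-K[1,2])/K[1,1],-1]); return C[:3,3],C[:3,:3]@r
for n in boxes:
    z=np.load(f'{n}0.npz'); p,d,K,V=z['p'],z['d'],z['K'],z['V']; W=pts(d,K,V)
    H=cv2.cvtColor(p,cv2.COLOR_RGB2HSV).astype(int)
    for k,(x0,y0,x1,y1) in boxes[n].items():
        h=(H[...,0]+90)%180-90; lo,hi=hs[k]
        m=(h>=lo)&(h<=hi)&(H[...,1]>130)&(H[...,2]>90); b=np.zeros_like(m); b[y0:y1,x0:x1]=1; m&=b
        ys,xs=np.nonzero(m); c=(xs.mean(),ys.mean()); w=W[m&(d>0)]
        rect=cv2.minAreaRect(np.stack([xs,ys],1).astype(np.float32))
        print(n,k,m.sum(),np.round(c,1),'depth med',np.median(w,0).round(1),'p5',np.percentile(w,5,0).round(),'p95',np.percentile(w,95,0).round(),'box',cv2.boxPoints(rect).round(1).tolist())
        R[n,k]=(K,V,c)
        if k=='flap':
            cen=np.median(w,0); q=w[np.abs(w-cen).max(1)<70]; u,s,vt=np.linalg.svd(q-q.mean(0),full_matrices=False); print('  normal',vt[2].round(3), s.round(1))
        if k=='handle':
            q=w[np.abs(w[:,2]-np.median(w[:,2]))<15]; u,s,vt=np.linalg.svd(q-q.mean(0),full_matrices=False); print('  dir',vt[0].round(3))
for k in hs:
    a=[ray(*R[n,k]) for n in boxes]
    A=np.stack([a[0][1],-a[1][1]],1); t=np.linalg.lstsq(A,a[1][0]-a[0][0],rcond=None)[0]
    P=[a[i][0]+t[i]*a[i][1] for i in (0,1)]; print(k,'tri',((P[0]+P[1])/2).round(1),'gap',np.linalg.norm(P[0]-P[1]).round(1))
# cover plate white & top plane
z=np.load('top0.npz'); p,d,K,V=z['p'],z['d'],z['K'],z['V']; W=pts(d,K,V)
m=(W[...,2]>115)&(W[...,2]<140)&(p.min(2)>150); m[:140]=0;m[220:]=0;m[:,:200]=0;m[:,272:]=0
ys,xs=np.nonzero(m); r=cv2.minAreaRect(np.stack([xs,ys],1).astype(np.float32)); b=cv2.boxPoints(r)
def plane(uv,h):
    o,r=ray(K,V,uv); return o+r*(h-o[2])/r[2]
B=np.array([plane(q,128) for q in b]); print('cover',B.round(1).tolist(),B.mean(0), np.median(W[m],0))
for i in range(4):
    e=B[(i+1)%4]-B[i]; print(np.linalg.norm(e).round(1),np.arctan2(e[1],e[0]).round(3))
E
python3 m.py
```

```text
scene handle 132 [273.  185.3] depth med [508.4  63.7 168. ] p5 [470.  12. 118.] p95 [514. 110. 173.] box [[256.1000061035156, 191.1999969482422], [285.79998779296875, 174.10000610351562], [289.70001220703125, 180.89999389648438], [260.0, 198.0]]
  dir [ 0.006 -1.    -0.018]
scene slide 35 [280.5 174.1] depth med [464.2 107.8 142.8] p5 [451. 103. 133.] p95 [475. 120. 147.] box [[276.5, 173.5], [280.0, 170.0], [284.5, 174.5], [281.0, 178.0]]
scene flap 753 [326.1 180.2] depth med [558.7 208.5 159.4] p5 [528. 173. 120.] p95 [589. 246. 190.] box [[307.70001220703125, 170.3000030517578], [348.8999938964844, 154.6999969482422], [360.20001220703125, 184.5], [319.1000061035156, 200.1999969482422]]
  normal [ 0.749 -0.014  0.662] [716.  609.8 154.4]
top handle 92 [235.7 188.9] depth med [505.7  55.9 171.2] p5 [503.  17. 167.] p95 [509. 101. 175.] box [[218.0, 188.0], [251.0, 188.0], [251.0, 191.0], [218.0, 191.0]]
  dir [ 0.012 -1.    -0.014]
top slide 57 [217.1 205.4] depth med [462.2 109.7 142.9] p5 [450. 104. 120.] p95 [473. 120. 149.] box [[214.0, 201.0], [220.0, 201.0], [220.0, 210.0], [214.0, 210.0]]
top flap 541 [182.6 170.6] depth med [553.7 208.1 164.2] p5 [528. 174. 124.] p95 [587. 242. 194.] box [[167.0, 161.0], [197.0, 161.0], [197.0, 182.0], [167.0, 182.0]]
  normal [-0.808 -0.002 -0.589] [653.  498.1 274.4]
handle tri [506.7  57.7 167.1] gap 1.4
slide tri [462.  110.4 138.9] gap 1.0
flap tri [556.2 209.7 157.2] gap 1.1
cover [[635.0, 167.5, 128.0], [639.7, -27.2, 128.0], [453.5, -31.6, 128.0], [448.5, 159.3, 128.0]] [544.14224355  66.98716783 128.        ] [564.06007677  60.7802901  128.91033816]
194.7 -1.547
186.2 -3.118
191.0 1.597
186.7 0.044
```

Emit:
servo_tool:
  series: "0.38 -0.19 -0.07 0 0 -1.263 0;0.38 -0.19 -0.07 0 0 -1.263 0;0.38 -0.19 -0.07 0 0 -1.263 0;0.38 -0.19 -0.07 0 0 -1.263 0;0.38 -0.19 -0.07 0 0 -1.263 0;0.38 -0.19 -0.07 0 0 -1.263 0;0.38 -0.19 -0.07 0 0 -1.263 0;0.38 -0.19 -0.07 0 0 -1.263 0;0.38 -0.19 -0.07 0 0 -1.263 0;0.38 -0.19 -0.07 0 0 -1.263 0"

```text
time: 0.93
eef_pos: [469.7, -259.5, 299.1]
ee_rot: [-3.141, -0.0, 1.564]
ft_force: [0.3, -0.2, 0.6]
finger_gap: -0.2
grip_force: 0.0
```

Emit:
servo_tool:
  series: "0.32 0.01 -0.1 0 0 -0.006 0;0.32 0.01 -0.1 0 0 -0.006 0;0.32 0.01 -0.1 0 0 -0.006 0;0.32 0.01 -0.1 0 0 -0.006 0;0.32 0.01 -0.1 0 0 -0.006 0;0.32 0.01 -0.1 0 0 -0.006 0;0.32 0.01 -0.1 0 0 -0.006 0;0.32 0.01 -0.1 0 0 -0.006 0;0.32 0.01 -0.1 0 0 -0.006 0;0.32 0.01 -0.1 0 0 -0.006 0"

```text
time: 1.77
eef_pos: [483.1, 60.7, 399.5]
ee_rot: [3.14, -0.0, 1.569]
ft_force: [-0.6, -0.5, 0.5]
finger_gap: -0.1
grip_force: 0.0
```

```bash
python3 - <<'E'
from h import *
print(ctrl.state()['eef_pos'],ctrl.state()['ee_rot'])
p,d,K,V=cap('wrist'); cv2.imwrite('pics/w1.png',p[...,::-1]); np.savez('w1.npz',p=p,d=d,K=K,V=V)
print(K.round(1).tolist(),np.linalg.inv(V).round(3).tolist())
E
```

```text
[483.13125407  60.7065763  399.50747695] [ 3.14047461e+00 -1.48374612e-04  1.56875237e+00]
[[346.1, 0.0, 254.3], [0.0, 346.1, 189.1], [0.0, 0.0, 1.0]] [[1.0, 0.004, 0.001, 482.319], [-0.004, 0.948, 0.317, 140.31], [0.001, -0.317, 0.948, 541.92], [0.0, 0.0, 0.0, 1.0]]
```

View pics/w1.png

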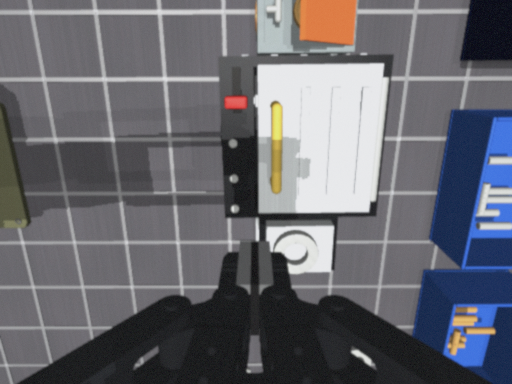

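The wrist view (image right = +x, up = +y) shows the handle at (277,148), the slide at (236,103) and the flap at (328,20), partly cut off. I'll cast rays from here onto the measured heights.

```bash
cat > w.py <<'E'
from h import *
import sys
def ray(K,V,uv):
    C=np.linalg.inv(V); r=np.array([(uv[0]-K[0,2])/K[0,0],-(uv[1]-K[1,2])/K[1,1],-1]); return C[:3,3],C[:3,:3]@r
def go(f):
    z=np.load(f); p,d,K,V=z['p'],z['d'],z['K'],z['V']; W=pts(d,K,V)
    H=cv2.cvtColor(p,cv2.COLOR_RGB2HSV).astype(int); h=(H[...,0]+90)%180-90
    for k,(lo,hi),hh in (('handle',(20,36),168),('slide',(-8,6),145),('flap',(7,18),None)):
        m=((h>=lo)&(h<=hi)&(H[...,1]>130)&(H[...,2]>60)&(W[...,2]>118)&(W[...,2]<260)).astype(np.uint8)
        n,l,s,c=cv2.connectedComponentsWithStats(m)
        if n<2: continue
        i=1+s[1:,4].argmax(); mm=l==i; ys,xs=np.nonzero(mm)
        w=W[mm]; print(f,k,s[i].tolist(),'med',np.median(w,0).round(1),'p3',np.percentile(w,3,0).round(1),'p97',np.percentile(w,97,0).round(1))
        if hh:
            b=cv2.boxPoints(cv2.minAreaRect(np.stack([xs,ys],1).astype(np.float32)))
            f_=lambda q:(lambda o,r:o+r*(hh-o[2])/r[2])(*ray(K,V,q))
            B=np.array([f_(q) for q in b]); print('  plane',B.mean(0).round(1),B[:,:2].round(1).tolist())
        else:
            q=w; u,s_,vt=np.linalg.svd(q-np.median(q,0),full_matrices=False); print('  n',vt[2].round(3),'front edge',w[w[:,2]>np.percentile(w[:,2],97)].mean(0).round(1))
for f in sys.argv[1:]: go(f)
E
python3 w.py w1.npz
```

```text
w1.npz handle [271, 102, 11, 91, 698] med [505.4  59.  170. ] p3 [501.3  16.4 166.8] p97 [510.6 108.4 171.9]
  plane [506.   61.6 168. ] [[500.9, 11.7], [501.1, 111.7], [510.7, 111.6], [511.3, 11.5]]
w1.npz slide [224, 95, 24, 15, 296] med [461.  110.1 144.5] p3 [449.6 103.4 120.3] p97 [473.1 116.2 146.4]
  plane [461.4 109.9 145. ] [[448.1, 116.4], [473.8, 118.3], [474.9, 103.4], [448.9, 101.4]]
w1.npz flap [300, 0, 56, 45, 2277] med [555.3 189.2 165.6] p3 [526.3 171.1 128.7] p97 [589.2 208.9 193.3]
  n [0.729 0.005 0.684] front edge [529.  187.2 193.9]
```

Emit:
servo_tool:
  series: "0.147 0.04 0.12 0 0 0 0;0.147 0.04 0.12 0 0 0 0;0.147 0.04 0.12 0 0 0 0;0.147 0.04 0.12 0 0 0 0;0.147 0.04 0.12 0 0 0 0;0.147 0.04 0.12 0 0 0 0;0.147 0.04 0.12 0 0 0 0"

```text
time: 2.4
eef_pos: [523.4, 203.7, 276.6]
ee_rot: [-3.137, 0.003, 1.563]
ft_force: [0.3, -0.5, -0.3]
finger_gap: 0.1
grip_force: 0.0
```

```bash
python3 - <<'E'
from h import *
p,d,K,V=cap('wrist'); cv2.imwrite('pics/w2.png',p[...,::-1]); np.savez('w2.npz',p=p,d=d,K=K,V=V)
E
python3 w.py w2.npz
```

```text
w2.npz handle [422, 0, 24, 5, 72] med [662.4 336.3 119.6] p3 [656.1 334.7 118.2] p97 [671.2 337.3 122.2]
  plane [641.1 327.6 168. ] [[633.4, 328.8], [648.4, 328.7], [648.7, 326.3], [633.7, 326.5]]
w2.npz slide [175, 257, 32, 24, 687] med [463.5 115.3 144.8] p3 [450.6  89.2 121.9] p97 [475.7 118.2 147.7]
  plane [464.2 115.9 145. ] [[451.0, 127.9], [478.9, 127.7], [477.7, 103.8], [449.0, 104.0]]
w2.npz flap [258, 119, 79, 119, 7303] med [553.  213.2 171.4] p3 [527.2 174.8 131.5] p97 [589.6 246.6 195.7]
  n [-0.731  0.004 -0.683] front edge [530.  214.1 196.3]
```

Emit:
servo_tool:
  series: "0.005 0.023 0.03 0 0 0 0;0.005 0.023 0.06 0 0 0 0;0.005 0.022 0.072 0 0 0 0;0.005 0.017 0.082 0 0 0 0;0.005 0.012 0.092 0 0 0 0;0.005 0.007 0.102 0 0 0 0;0.005 0.003 0.112 0 0 0 0;0.005 -0.001 0.122 0 0 0 0;0.005 -0.004 0.13 0 0 0 0;0.005 -0.006 0.136 0 0 0 0"

```text
time: 3.28
eef_pos: [518.4, 208.5, 143.6]
ee_rot: [3.14, 0.0, 1.562]
ft_force: [0.3, -0.2, 0.2]
finger_gap: 0.2
grip_force: 0.2
```

Emit:
servo_tool:
  series: "0 -0.001 0.004 0 0 0 0;0 -0.002 0.008 0 0 0 0;0 -0.003 0.012 0 0 0 0;0 -0.004 0.015 0 0 0 0;0 -0.004 0.017 0 0 0 0;0 -0.004 0.018 0 0 0 0;0 -0.004 0.018 0 0 0 0"

```text
time: 3.87
eef_pos: [514.6, 210.3, 125.8]
ee_rot: [3.141, -0.0, 1.564]
ft_force: [-1.6, -1.1, 6.2]
finger_gap: -0.1
grip_force: 2.7
```

```bash
python3 - <<'E'
from h import *
print(ctrl.state()['ft_force'])
p,d,K,V=cap('scene'); c=cv2.resize(p[130:250,210:370],(640,480),interpolation=cv2.INTER_CUBIC); cv2.imwrite('pics/s3.png',c[...,::-1])
E
```

```text
[-1.5530315  -1.12044631  6.17721309]
```

View pics/s3.png

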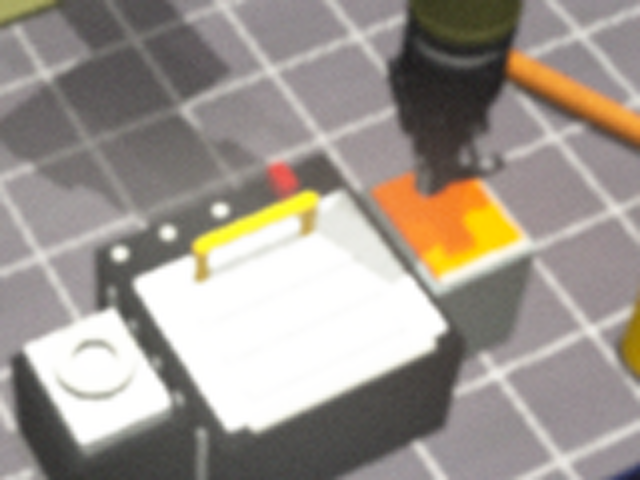

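In the crop the flap lies flat on the filler at about (450,225), and the fingertips rest on it. I'll press harder to make sure the catch has snapped.

Emit:
servo_tool:
  series: "0 0 0.002 0 0 0 0;0 0 0.004 0 0 0 0;0 0 0.006 0 0 0 0;0 0 0.006 0 0 0 0"

```text
time: 4.25
eef_pos: [514.7, 210.4, 124.5]
ee_rot: [3.138, -0.001, 1.564]
ft_force: [-9.8, -4.3, 36.4]
finger_gap: 0.2
grip_force: 18.1
```

Emit:
servo_tool:
  series: "0 0 -0.04 0 0 0 0;0 0 -0.08 0 0 0 0;0 0 -0.12 0 0 0 0;-0.04 -0.002 -0.16 0 0 0 0.6;-0.08 -0.004 -0.16 0 0 0 0.6;-0.12 -0.007 -0.16 0 0 0 0.6;-0.15 -0.009 -0.16 0 0 0 0.6;-0.15 -0.009 -0.16 0 0 0 0.6;-0.15 -0.009 -0.16 0 0 0 0.6;-0.15 -0.009 -0.16 0 0 0 0.6"

```text
time: 5.08
eef_pos: [504.2, 60.6, 278.9]
ee_rot: [-3.141, -0.001, 1.563]
ft_force: [0.4, -0.4, -0.4]
finger_gap: 51.1
grip_force: 0.0
```

```bash
python3 - <<'E'
from h import *
print(ctrl.state()['eef_pos'],ctrl.state()['ft_force'])
for n in ('wrist','top'):
    p,d,K,V=cap(n); cv2.imwrite(f'pics/{n}3.png',p[...,::-1]); np.savez(f'{n}3.npz',p=p,d=d,K=K,V=V)
    W=pts(d,K,V)
    # flap height by x strips
    for x in (500,520,540,560,580):
        m=(abs(W[...,0]-x)<6)&(abs(W[...,1]-208)<25)&(W[...,2]>100)&(W[...,2]<150)&(p[...,0]>p[...,2]+60)
        if m.sum(): print(n,x,m.sum(),np.median(W[m][:,2]).round(1))
E
python3 w.py wrist3.npz
```

```text
[504.15463489  60.57333597 278.91266418] [ 0.42927315 -0.41458862 -0.44614671]
wrist 500 296 126.7
wrist 520 300 126.6
wrist 540 288 126.8
wrist 560 282 126.8
wrist 580 280 126.8
top 500 8 128.7
top 520 8 125.5
top 540 9 127.3
top 560 8 126.2
top 580 9 125.8
wrist3.npz handle [305, 0, 58, 32, 1613] med [566.6 184.9 126.8] p3 [546.8 174.3 125.3] p97 [585.4 195.  128.2]
  plane [556.8 178.5 168. ] [[537.5, 187.9], [574.9, 187.6], [576.6, 169.0], [538.3, 169.3]]
wrist3.npz slide [185, 104, 35, 20, 627] med [462.6 112.6 145. ] p3 [450.  105.5 132.5] p97 [474.5 118.5 146.6]
  plane [462.7 112.8 145. ] [[449.8, 120.3], [476.4, 120.1], [475.8, 105.4], [448.8, 105.6]]
wrist3.npz flap [355, 31, 6, 1, 6] med [584.8 173.4 127.2] p3 [583.  173.3 126.3] p97 [586.5 173.5 128. ]
  n [0.006 0.994 0.107] front edge [585.7 173.3 128. ]
```

The flap reads 126.7 mm along its whole length, so it is shut. Now I'll grasp the handle.

Emit:
servo_tool:
  series: "0 0.002 0.04 0 0 0 0.6;0 0.002 0.08 0 0 0 0.6;0 0.002 0.11 0 0 0 0.6;0 0.002 0.133 0 0 0 0.6;0 0.002 0.133 0 0 0 0.6;0 0.002 0.133 0 0 0 0;0 0.002 0.133 0 0 0 0;0 0.002 0.133 0 0 0 0;0 0.002 0.133 0 0 0 0;0 0.002 0.133 0 0 0 0"

```text
time: 6.02
eef_pos: [507.8, 60.9, 148.0]
ee_rot: [3.137, -0.001, 1.564]
ft_force: [0.3, 2.3, 4.9]
finger_gap: 9.8
grip_force: 58.6
```

Emit:
servo_tool:
  series: "0 0 -0.002 0 0 0 0;0 0 -0.004 0 0 0 0;0 0 -0.006 0 0 0 0;0 0 -0.008 0 0 0 0;0 0 -0.008 0 0 0 0;0 0 -0.008 0 0 0 0"

```text
time: 6.52
eef_pos: [508.9, 60.9, 151.8]
ee_rot: [3.138, -0.001, 1.563]
ft_force: [13.1, 3.1, -25.3]
finger_gap: 9.9
grip_force: 59.5
```

The cover lifted about 4 mm and then stopped dead at 25 N, so it is caught. I'll lower it, let go and raise the gripper.

Emit:
servo_tool:
  series: "0 0 0.004 0 0 0 0;0 0 0.008 0 0 0 0;0 0 0.008 0 0 0 0;0 0 0.008 0 0 0 0.6;0 0 0.008 0 0 0 0.6;0 0 0.008 0 0 0 0.6;0 0 -0.03 0 0 0 0.6;0 0 -0.06 0 0 0 0.6;-0.005 0 -0.09 0 0 0 0.3;-0.02 -0.02 -0.09 0 0 0 0"

```text
time: 7.35
eef_pos: [493.0, 41.0, 250.1]
ee_rot: [3.127, -0.001, 1.565]
ft_force: [1.4, 0.4, 0.5]
finger_gap: 27.9
grip_force: 0.0
```

```bash
python3 - <<'E'
from h import *
print(ctrl.state()['eef_pos'])
z=np.load('w1.npz'); W=pts(z['d'],z['K'],z['V'])
for u,v in ((233,143),(234,178),(235,208),(259,100)):
    w=W[v-3:v+4,u-3:u+4].reshape(-1,3); print(w[w[:,2].argmax()].round(1), np.median(w,0).round(1))
E
```

```text
[493.04310986  41.04403661 250.07330321]
[457.5  58.7 124.5] [456.2  59.6 122.8]
[460.3  13.  125. ] [456.4  15.3 123.1]
[458.2 -22.2 124.7] [456.8 -25.6 122.8]
[482.3 140.3 541.9] [487.9 110.9 127.8]
```

Emit:
servo_tool:
  series: "0.02 -0.015 0.02 0 0 0 0;0.04 -0.03 0.05 0 0 0 0;0.041 -0.03 0.08 0 0 0 0;0.041 -0.03 0.095 0 0 0 0;0.041 -0.03 0.095 0 0 0 0;0.041 -0.03 0.095 0 0 0 0"

```text
time: 7.85
eef_pos: [455.3, 81.5, 148.5]
ee_rot: [-3.139, 0.0, 1.564]
ft_force: [-0.7, 0.3, 0.2]
finger_gap: -0.1
grip_force: 0.0
```

Emit:
servo_tool:
  series: "0 0.006 0.008 0 0 0 0;0 0.006 0.0155 0 0 0 0;0.005 0.006 0.0155 0 0 0 0;0.01 0.006 0.0155 0 0 0 0;0.014 0.006 0.0155 0 0 0 0;0.018 0.006 0.0155 0 0 0 0;0.022 0.006 0.0155 0 0 0 0;0.026 0.006 0.0155 0 0 0 0;0.029 0.006 0.0155 0 0 0 0;0.032 0.006 0.0155 0 0 0 0"

```text
time: 8.68
eef_pos: [462.4, 113.9, 133.7]
ee_rot: [3.142, 0.0, 1.564]
ft_force: [0.1, -2.6, -0.4]
finger_gap: -0.0
grip_force: 1.1
```

Emit:
servo_tool:
  series: "0.003 0 0 0 0 0 0;0.006 0 0 0 0 0 0;0.008 0 0 0 0 0 0;0.008 0 0 0 0 0 0"

```text
time: 9.02
eef_pos: [462.4, 117.4, 133.7]
ee_rot: [-3.142, 0.009, 1.567]
ft_force: [-0.2, -17.6, 3.5]
finger_gap: -0.1
grip_force: 8.8
```

Emit:
servo_tool:
  series: "-0.015 0 0 0 0 0 0;-0.02 0 -0.01 0 0 0 0;-0.03 0 -0.05 0 0 0 0;-0.04 0.01 -0.09 0 0 0 0.6;-0.06 0.03 -0.11 0 0 0 0.6;-0.061 0.044 -0.11 0 0 0 0.6;-0.061 0.044 -0.11 0 0 0 0.6;-0.061 0.044 -0.11 0 0 0 0.6"

```text
time: 9.68
eef_pos: [506.2, 60.7, 243.6]
ee_rot: [-3.141, -0.001, 1.563]
ft_force: [-1.1, 0.6, -0.7]
finger_gap: 51.0
grip_force: 0.0
```

```bash
python3 - <<'E'
from h import *
print(ctrl.state()['eef_pos'])
p,d,K,V=cap('wrist'); cv2.imwrite('pics/w4.png',p[...,::-1]); np.savez('w4.npz',p=p,d=d,K=K,V=V)
E
python3 w.py w4.npz
```

```text
[506.19882257  60.72243307 243.59753168]
w4.npz handle [248, 118, 17, 146, 2068] med [505.7  67.6 169.9] p3 [500.7  18.8 165. ] p97 [510.5 111.6 171.6]
  plane [505.2  64.7 168. ] [[500.5, 115.9], [510.4, 115.8], [510.6, 13.6], [499.2, 13.6]]
w4.npz slide [169, 75, 42, 23, 869] med [461.  134.5 144.4] p3 [448.4 127.9 121.8] p97 [473.  140.9 146. ]
  plane [461.2 134.5 145. ] [[448.1, 141.6], [475.2, 141.4], [474.6, 127.3], [446.9, 127.5]]
w4.npz flap [351, 26, 12, 1, 12] med [574.7 172.6 125.6] p3 [571.2 172.4 124.9] p97 [578.2 172.6 127.2]
  n [0.007 0.993 0.12 ] front edge [577.4 172.3 127.4]
```

View pics/w4.png

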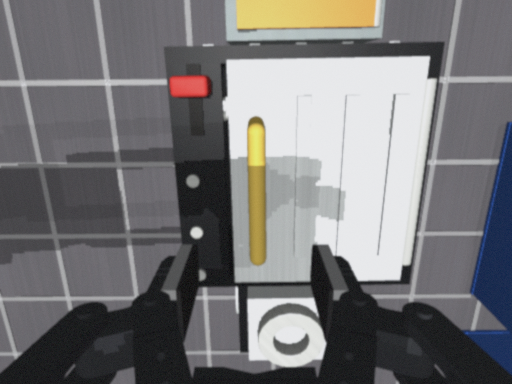

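The red slide now sits at y=134.5 (it was at 110), which is its full 24 mm travel, and the gripper straddles the handle at (257,190). I'll grasp again and lift along the hinge arc.

Emit:
servo_tool:
  series: "0 0 0.04 0 0 0 0.6;0 0 0.075 0 0 0 0.6;0 0 0.097 0 0 0 0.6;0 0 0.097 0 0 0 0.6;0 0 0.097 0 0 0 0;0 0 0.097 0 0 0 0;0 0 0.097 0 0 0 0;0 0 0.097 0 0 0 0;0 0 0.097 0 0 0 0;0 0 0.097 0 0 0 0"

```text
time: 10.57
eef_pos: [507.8, 60.6, 148.3]
ee_rot: [3.137, -0.001, 1.564]
ft_force: [1.2, 1.2, 6.1]
finger_gap: 9.7
grip_force: 58.9
```

Emit:
servo_tool:
  series: "0 0.001 -0.003 0 0 0 0;0 0.002 -0.006 0 0 0 0;0 0.004 -0.009 0 0 0 0;0 0.005 -0.012 0 0 0 0;0 0.005 -0.012 0 0 0 0;0 0.005 -0.012 0 0 0 0"

```text
time: 11.07
eef_pos: [511.3, 60.6, 158.0]
ee_rot: [-3.141, -0.001, 1.564]
ft_force: [6.0, 2.5, -8.3]
finger_gap: 9.7
grip_force: 58.4
```

Emit:
servo_tool:
  series: "0 0.004 -0.006 0 0 0 0;0 0.007 -0.012 0 0 0 0;0 0.011 -0.017 0 0 0 0;0 0.014 -0.023 0 0 0 0;0 0.018 -0.028 0 0 0 0;0 0.023 -0.033 0 0 0 0;0 0.027 -0.038 0 0 0 0;0 0.032 -0.042 0 0 0 0;0 0.037 -0.047 0 0 0 0;0 0.042 -0.051 0 0 0 0"

```text
time: 11.9
eef_pos: [548.7, 60.9, 210.2]
ee_rot: [-3.133, -0.001, 1.564]
ft_force: [-9.6, 5.2, 5.2]
finger_gap: 9.9
grip_force: 58.4
```

Emit:
servo_tool:
  series: "0 0.005 -0.004 0 0 0 0;0 0.011 -0.007 0 0 0 0;0 0.017 -0.011 0 0 0 0;0 0.023 -0.014 0 0 0 0;0 0.029 -0.016 0 0 0 0;0 0.035 -0.019 0 0 0 0;0 0.041 -0.021 0 0 0 0;0 0.047 -0.022 0 0 0 0;0 0.047 -0.022 0 0 0 0;0 0.047 -0.022 0 0 0 0"

```text
time: 12.73
eef_pos: [600.0, 61.3, 236.1]
ee_rot: [3.139, -0.003, 1.564]
ft_force: [-6.0, 6.4, 14.5]
finger_gap: 9.5
grip_force: 62.1
```

```bash
python3 - <<'E'
from h import *
print(ctrl.state()['eef_pos'],ctrl.state()['ft_force'],ctrl.state()['dq'].round(3))
p,d,K,V=cap('scene'); c=cv2.resize(p[110:260,190:390],(800,600),interpolation=cv2.INTER_CUBIC); cv2.imwrite('pics/s5.png',c[...,::-1])
W=pts(d,K,V)
m=(p.min(2)>140)&(W[...,2]>130)&(W[...,0]>530)&(W[...,0]<660)&(W[...,1]>-20)&(W[...,1]<150)
q=W[m]; u,s,vt=np.linalg.svd(q-q.mean(0),full_matrices=False); n=vt[2]*np.sign(vt[2][2]); print(m.sum(),n,np.degrees(np.arctan2(n[0],n[2])),s)
for x in (500,540,580):
    k=(abs(W[...,0]-x)<8)&(abs(W[...,1]-225)<15)&(W[...,2]>100)&(p[...,0]>p[...,2].astype(int)+60); print(x,np.median(W[k][:,2]) if k.any() else None)
E
```

```text
[599.98694567  61.31992148 236.13537584] [-6.04696233  6.37336897 14.5215632 ] [-0.001 -0.004  0.01  -0.    -0.002  0.   ]
2168 [ 0.96849082 -0.05395301  0.24313493] 75.90740967294079 [2432.92459122 2282.47402497  907.23122852]
500 125.85664751862305
540 125.77315203396847
580 125.32374576527639
```

View pics/s5.png

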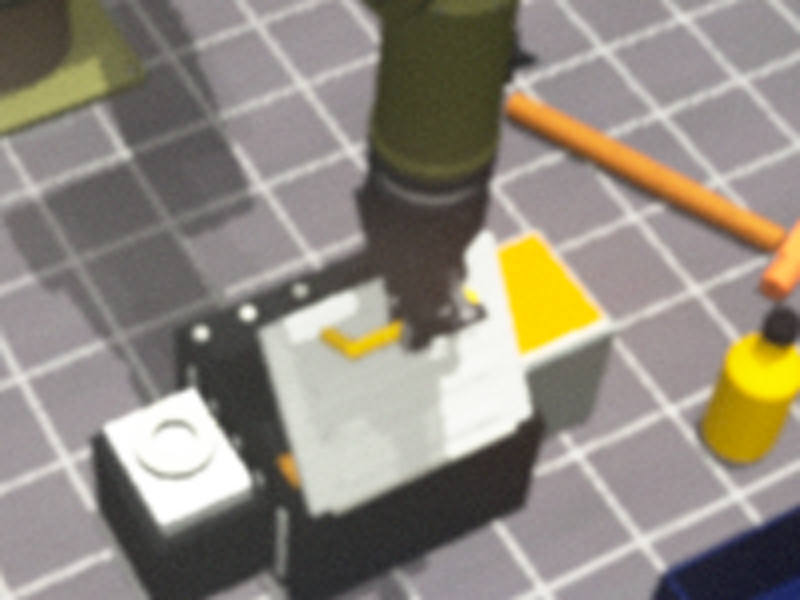

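The picture shows the cover held up by its handle at about (400,335). From the gripper's displacement it is open about 1.0 rad (57°). The flap is still shut at (550,290), and the bearing and other loose parts haven't moved. I'll hand in the job.

```bash
python3 -c "
from workcell import ctrl
print(ctrl.finish_job())"
```

```text
the job is handed in; nothing more can be done
None
```

I handed the job in with the flap pressed shut, the cover tugged and found caught, the release slide pushed its full 24 mm, and the cover held open at about 57° by its handle; the interface gave no verdict.

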